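Set the stop bar, load the carrier plates, lock with the collars

TASK

Get the loading frame ready: lift the stop bar out of its middle notches, shift it one step away from the fence and drop it fully into the last pair of notches. Then tilt every carrier plate out of the deep bin by lifting the edge that is not under the ledge, and lay each flat in a lane of its own between fence and bar, pointing as it did in the bin (its grip tab nearer the fence than the bar). Also put a steel collar over each of the frame's two shafts, right down on the base, to lock the bar, and leave the other things on the bench alone.

Things in the scene. Friction and masses are not known exactly. Their poses are not given: they have to be found in the camera images.
- bin: (mm) fixed open plywood bin, 170 (x) x 204 (y) x 66 high; origin: centre of its underside, z up. Floor 6 thick, outer walls 5, dividers 4. Three narrow compartments side by side, 160 (x) x 62 (y) inside, centred on y = -66, 0, +66. Their -x ends are roofed, see bin_ledge
- bin_ledge (a point): (mm) middle of the +x edge of the ledge that roofs the -x 40 of all compartments (bin x = -40), at its underside, 42 above the table (36 above the bin floor); ledge 5 thick. The plates' -x ends are under it, so none can go straight up: lift its +x edge (about 28 deg) over the +x wall, then draw it out along its slope. Axes as the bin's
- frame: (mm) fixed grey metal loading frame, base 260 (x) x 230 (y) x 12 thick; origin: centre of its underside, z up; floor 12 above the table. Two ribs 4 wide, 3.5 tall at y = -33, +33 (x -20 to 115) part three lanes centred on y = -66, 0, +66. Side rails (y = -105, +105, 12 wide, x -75 to 115, top 36) each have three notches 20 wide at x = 24, -16, -56, floors 16 above the table
- fence (a point): (mm) middle of the inner face of the frame's fence (frame x = 115, y = 0) at its top, 34 above the table; the fence closes the lanes at the +x end. With the bar in the last notches the lanes are 165 long from fence to bar. Axes as the frame's
- notch_last (a point): (mm) point on the frame at y = 0 half-way between the pair of notches farthest from the fence (frame x = -56), at the height of the notch floors (16); the bar's place in the end. Axes as the frame's
- notch_mid (a point): (mm) the same for the middle pair of notches (frame x = -16), where the bar lies at the start
- bar_tab (a point): (mm) centre of the upright tab of the loose dark steel stop bar (0.25 kg): bar 12 (x) x 222 (y) x 20 high, lying across both rails with its ends in a pair of notches; tab in the middle of its top, 10 (x) x 40 (y) x 42 high, its top 62 above the bar's underside. This point is 41 above the bar's underside; x across the bar, y along it, z up
- shaft1_top (a point): (mm) top centre of one of the frame's two fixed upright steel shafts (frame x = -88, y = -50), 20 diameter, 64 tall, top 76 above the table, its last 6 tapered; its axis is 32 from the middle line of the bar in the last notches, so a collar on it stands 4 clear of the bar
- shaft2_top (a point): (mm) top centre of one of the frame's two fixed upright steel shafts (frame x = -88, y = 50), 20 diameter, 64 tall, top 76 above the table, its last 6 tapered; its axis is 32 from the middle line of the bar in the last notches, so a collar on it stands 4 clear of the bar
- collar1_mid (a point): (mm) centre (half-way up, on the axis) of a loose steel locking collar (two alike): plain tube 44 outside, 25 bore, 50 high, 0.10 kg, standing on the table at the start; z along its axis
- collar2_mid (a point): (mm) centre (half-way up, on the axis) of a loose steel locking collar (two alike): plain tube 44 outside, 25 bore, 50 high, 0.10 kg, standing on the table at the start; z along its axis
- plate1_tab (a point): (mm) middle of the upright tab of a loose aluminium carrier plate (all alike, 0.16 kg; two or three present): plate 150 (x) x 50 (y) x 5 thick, tab 8 (x) x 36 (y) x 58 high on it, top 63 above the underside. This point is 34 above the underside, 20 to +x of the plate's middle (95 from its -x edge). z up. Starts flat in a bin compartment, its x as the bin's x, -x end under the ledge
- plate2_tab (a point): (mm) middle of the upright tab of a loose aluminium carrier plate (all alike, 0.16 kg; two or three present): plate 150 (x) x 50 (y) x 5 thick, tab 8 (x) x 36 (y) x 58 high on it, top 63 above the underside. This point is 34 above the underside, 20 to +x of the plate's middle (95 from its -x edge). z up. Starts flat in a bin compartment, its x as the bin's x, -x end under the ledge
- plate3_tab (a point): (mm) middle of the upright tab of a loose aluminium carrier plate (all alike, 0.16 kg; two or three present): plate 150 (x) x 50 (y) x 5 thick, tab 8 (x) x 36 (y) x 58 high on it, top 63 above the underside. This point is 34 above the underside, 20 to +x of the plate's middle (95 from its -x edge). z up. Starts flat in a bin compartment, its x as the bin's x, -x end under the ledge
- screwdriver: (mm) bystander, not part of the job, to be left alone: screwdriver lying on the bench; origin at the centre of its underside
- tape_roll: (mm) bystander, not part of the job, to be left alone: roll of tape, 80 across, 22 high, flat on the bench; origin at the centre of its underside
- parts_box: (mm) bystander, not part of the job, to be left alone: small cardboard box 70 x 100 x 35; origin at the centre of its underside
- cleaner: (mm) bystander, not part of the job, to be left alone: white bottle, 56 across, 150 tall; origin at the centre of its underside
- meter: (mm) bystander, not part of the job, to be left alone: hand multimeter 85 x 160 x 35, lying; origin at the centre of its underside
- battery: (mm) bystander, not part of the job, to be left alone: black battery pack 55 x 75 x 50; origin at the centre of its underside
- brush: (mm) bystander, not part of the job, to be left alone: brush lying on the bench; origin at the centre of its underside
There are look-alikes about, which are no part of the job. Leave any blue or orange look-alike of the part that bears collar1_mid alone. What is shaped like the part that bears plate1_tab but green is not meant.

How it is judged:
By the outcome, as a careful person would: the job done as asked, in the order asked, and still so for the second after the job is handed in, with the robot touching nothing.
Of plate1, plate2, plate3 only 2 to 3 are there at a start; the rules pass over those that are not, and their reading is None.
At some moment in a run one of collar1, collar2 may be knocked a few centimetres aside while the robot is not near it.
It also fails if it takes over 210 s, if anything falls off the work surface, if the arm or the gripper's body presses on something with over 40 N, if the wrist force passes 120 N, or if a joint passes its speed limit or range.

ROBOT

A 6-joint arm with a two-finger parallel gripper is mounted at the origin on the work surface. World frame = base frame: x ahead of the robot, y to its left, z up, the work surface at z = 0. Lengths are in mm, angles in rad, forces in N, time in s.
With the tool pointing down it reaches from about 300 to 775 mm from the base axis. Payload 14.6 kg.
Tool frame: the origin (TCP) lies on the centre line of the jaws, within the pads' length; the fingertips stand ahead of it and the grasp point (between the pads) is the TCP (manip.tip_reach is the z of the fingertips in the tool frame, in mm); z points along the fingers, y is the direction in which the jaws open and shut (so a half turn about z gives the same grasp; the last joint's range is limited). The gripper opens to 94 mm and grips with 3 to 60 N. Pads are 16 mm wide; open, the fingers measure 119 mm over their backs; the gripper's body (75 mm by 177 mm) begins 78 mm behind the grasp point.
Start: joints at [-1.278, 0.3, 1.521, -0, 1.321, -0.067], TCP at [193.64, -514.774, 224.446] pointing down, gripper open.
Joint ranges: [-3.03, 3.03], [-0.79, 2.21], [0.23, 2.52], [-1.04, 4.18], [0, 3.07], [-2.55, 2.55]. Speed limits (rad/s): [2.22, 2.22, 2.57, 3.14, 3.14, 3.14].

INTERFACE

Orientations are given as [roll, pitch, yaw] about the fixed x, y, z axes, in that order (R = Rz(yaw) Ry(pitch) Rx(roll)).
In Python, from cell import manip, camera, search_frame, masks_of, tip_of gives the robot as it stands.
- The arm moves only by the tool send_rows, never from a script. Its argument "plan" is a list of rows, each an object with "travel": the shift along the tool's x, y, z in mm, a list of three; "delta_rot": the turn, a rotation vector about the tool's x, y, z in degrees, a list of three; "fingers": the gripper's target within -1 to 1 (shut at 1, half-way at 0, fully open at -1). In form: [{"travel": [dx, dy, dz], "delta_rot": [wx, wy, wz], "fingers": fingers}, ...]. A call has 1 to 20 rows; each row shifts and turns the commanded pose from where the row before left it, along the tool's axes as they then stand; what a row does not reach is not made up. A row lasts 1/8 s, in which the tool goes at most 62.5 mm and 10.7 degrees, less where a joint would pass 70% of its speed; a pose out of reach is approached as far as the arm can. A call is refused whole if a number of a shift passes 62.5 or a number of a turn 10.7, either way. A call with a gripper value outside its range is refused whole. The fingers move at their own pace and stop on an object; "grip_force" is the grip in N (left out, the last holds). Time passes only in rows, so rows that do not move let the fingers close. It gives the time, the measured TCP pose, the force and the opening at its end, in the units of the state.
- manip.read_state(): the state, without advancing time (a new reading comes with each control period).
- camera(name): name is "scene" or "side" or "wrist"; returns a dict with "color" (420x560x3 uint8, red, green, blue), "z_map" (420x560 float32, mm along the optical axis (not along the pixel's ray), 0 where there is no reading), "fov_y" (degrees; the focal length in pixels is half the picture's height over the tangent of half this angle, whatever the lens; pixels are square), "cx", "cy" (the principal point, pixels), "k1" (the pictures are not rectified: a ray, as slopes to the right and down, at radius r is drawn at 1 + k1 r^2 times it, then the intrinsics apply), "world_from_camera" (4x4, takes a point from camera to world coordinates); the wrist camera has in their place "tool_from_camera" (4x4, takes a point from camera to tool coordinates, whose origin is the TCP and whose axes are the flange's). Camera axes: x right, y up, looking along -z (the intrinsics and any distortion apply to the point x, -y, -z); pixel columns grow to the right and rows downward; lengths in mm; the calibration is good to about 2 mm. A picture is of the moment at which its call begins: read the wrist's pose just before it.
- manip.sign_off(): hands the job in, once; it reports no verdict.
Trained networks look in the newest picture that a camera, given by its name, has taken for a name from the list of things; names that differ only in an ending like _2 or _b are one class to them, and where a whole thing is asked for, a point or a joint stands for the part that bears it (a point fixed in the world has none). Each returns a list of dicts, best first, with "confidence" (0 to 1); they miss things now and then, are a little off and sometimes report something else, mostly with a low value. They report only what shows in the picture. A call takes as long as a camera call. They do not tell look-alikes from the thing itself.
- search_frame(name, camera): "at" ([x, y, z] in mm, in the coordinates of the camera as it stood for that picture, good to about 4 mm: the middle of the surface that is visible of it).
- masks_of(name, camera): "region" (420x560 bool, what is visible of it).
- tip_of(name, camera): "at" ([x, y, z] in mm, in the coordinates of the camera as it stood for that picture, good to about 4 mm: a listed point, or the origin of a listed thing).
The state is a dict: "clock": time; "joints": joint angles; "qd": joint speeds; "effort": joint torques, N m; "eef_pos": TCP position; "eef_rot": TCP orientation; "wrist_force": force on the tool from outside, world axes, zero at the start; "moment": the same for the moment, N m; "finger_gap": finger opening in mm.
Only numpy, scipy, OpenCV 4.12 (cv2) and the standard library are available. Lean on these libraries where they do the work, as an engineer would, in place of code of your own. Each camera call takes 0.05 s, during which the arm holds its last target. There are 200 camera calls.

## Working session

There is one attempt and no reset: what is moved stays moved. The work goes in short steps, Python scripts to look and compute and a tool call to move; the robot and the scene stay as the last step left them, time stands still between calls to the robot, and variables do not carry over. Pictures are saved under pics/ and viewed, about 12 in all and at most 16, crops included, and the job is handed in when it is done.

Besides the shell and the picture viewer there is one more tool, called after ">>>" as name(argument=value, ...), one argument or row to a line, values as JSON. send_rows: Moves the arm, as the interface text tells. Its arguments: {"type":"object","properties":{"plan":{"type":"array"},"grip_force":{"type":"number"}},"required":["plan"]}

```bash
ls; mkdir -p pics; cat > h.py <<'E'
import numpy as np, cv2
from cell import manip, camera, search_frame, masks_of, tip_of
from scipy.spatial.transform import Rotation as R
np.set_printoptions(precision=1,suppress=True)
def T_tool():
    s=manip.read_state(); T=np.eye(4); T[:3,:3]=R.from_euler('xyz',s['eef_rot']).as_matrix(); T[:3,3]=s['eef_pos']; return T
def shot(n):
    T=T_tool(); c=camera(n)
    c['W']=T@c['tool_from_camera'] if n=='wrist' else np.array(c['world_from_camera'])
    return c
def save(c,f): cv2.imwrite('pics/'+f,c['color'][:,:,::-1])
def K(c):
    f=210/np.tan(np.radians(c['fov_y'])/2); return np.array([[f,0,c['cx']],[0,f,c['cy']],[0,0,1.]]),np.array([c['k1'],0,0,0,0])
def cloud(c):
    k,d=K(c); v,u=np.mgrid[0:420,0:560]
    p=cv2.undistortPoints(np.stack([u,v],-1).reshape(-1,1,2).astype(float),k,d).reshape(420,560,2)
    z=c['z_map'].astype(float); P=np.stack([p[...,0]*z,-p[...,1]*z,-z],-1)
    Wp=P@c['W'][:3,:3].T+c['W'][:3,3]; Wp[z==0]=np.nan; return Wp
def proj(c,p):
    k,d=K(c); q=np.linalg.inv(c['W'])@np.append(p,1); q=q[:3]*[1,-1,-1]
    return cv2.projectPoints(q.reshape(1,1,3),np.zeros(3),np.zeros(3),k,d)[0].ravel()
def toW(c,p): return c['W'][:3,:3]@np.array(p)+c['W'][:3,3]
def tips(c,cam,names,f=tip_of):
    for n in names:
        for r in f(n,cam)[:4]:
            w=toW(c,r['at']); print(n,round(r['confidence'],2),w,proj(c,w).round())
E
python3 - <<'E'
from h import *
print(manip.read_state(), manip.tip_reach)
for n in ['scene','side']:
    c=shot(n); save(c,n+'0.png'); print(n,c['W'][:3,3])
    tips(c,n,['bin','bin_ledge','frame','fence','notch_last','notch_mid','bar_tab','shaft1_top','collar1_mid','plate1_tab'])
E
```

```text
pics
{'clock': 0.0, 'joints': array([-1.3,  0.3,  1.5, -0. ,  1.3, -0.1]), 'qd': array([ 0.,  0.,  0.,  0.,  0., -0.]), 'effort': array([ -0. , -53.2, -35.3,   0.1,   0. ,  -0. ]), 'eef_pos': array([ 193.6, -514.5,  223.9]), 'eef_rot': array([-3.1, -0. ,  0.4]), 'wrist_force': array([0.4, 0.2, 1. ]), 'moment': array([-0., -0.,  0.]), 'finger_gap': 93.88985575307426} 19.0
scene [1017.2  358.3 1136.7]
bin 0.74 [ 541.9 -227.5   -0. ] [227. 188.]
bin_ledge 0.71 [637.5 446.   -0.1] [399. 361.]
bin_ledge 0.66 [ 501.3 -225.4   42.9] [236. 172.]
frame 0.93 [512.  251.2  -0.5] [364. 278.]
frame 0.18 [496.5 480.7  -1.8] [440. 327.]
fence 0.62 [633.5 252.1  32.8] [339. 307.]
notch_last 0.77 [457.  253.9  15.5] [377. 262.]
notch_mid 0.56 [495.6 253.6  12.4] [369. 272.]
bar_tab 0.73 [494.  257.   55.3] [373. 266.]
shaft1_top 0.56 [422.6 208.7  74.9] [375. 233.]
collar1_mid 0.84 [377.5 -10.   25.1] [318. 188.]
collar1_mid 0.81 [470.   15.1  29.6] [306. 213.]
collar1_mid 0.63 [459.3 -65.5  24.5] [286. 196.]
collar1_mid 0.61 [585.1 -12.1  25.2] [272. 235.]
plate1_tab 0.86 [ 318.4 -363.1   29.9] [243. 116.]
plate1_tab 0.49 [ 561.7 -295.5   37.9] [205. 173.]
side [ 376.7 1063.3 1160.9]
bin 0.65 [ 539.6 -229.2    4. ] [297. 180.]
bin_ledge 0.66 [ 498.6 -229.5   43.2] [309. 173.]
fence 0.83 [620.5 250.6  35.5] [245. 276.]
notch_mid 0.67 [497.2 249.9  11.4] [286. 287.]
notch_mid 0.48 [511.8 251.2   2.3] [281. 288.]
bar_tab 0.55 [497.  256.3  56.8] [286. 279.]
shaft1_top 0.92 [427.3 200.9  74.8] [313. 264.]
shaft1_top 0.67 [496.9 251.7  15.4] [286. 287.]
collar1_mid 0.76 [385.2  -5.8  27.8] [334. 226.]
collar1_mid 0.72 [467.8  17.4  24. ] [308. 228.]
collar1_mid 0.63 [454.3 -64.5  24.6] [315. 211.]
plate1_tab 0.57 [ 317.9 -364.5   36.9] [362. 158.]
plate1_tab 0.36 [ 558.2 -289.6   41.2] [295. 161.]
plate1_tab 0.31 [425.2 308.   77.7] [309. 294.]
```

```bash
python3 - <<'E'
import cv2
a=cv2.imread('pics/scene0.png')[70:400,120:520]
cv2.imwrite('pics/scene0c.png',cv2.resize(a,None,fx=2,fy=1.81,interpolation=cv2.INTER_CUBIC))
E
```

```text
(no output)
```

View pics/scene0c.png

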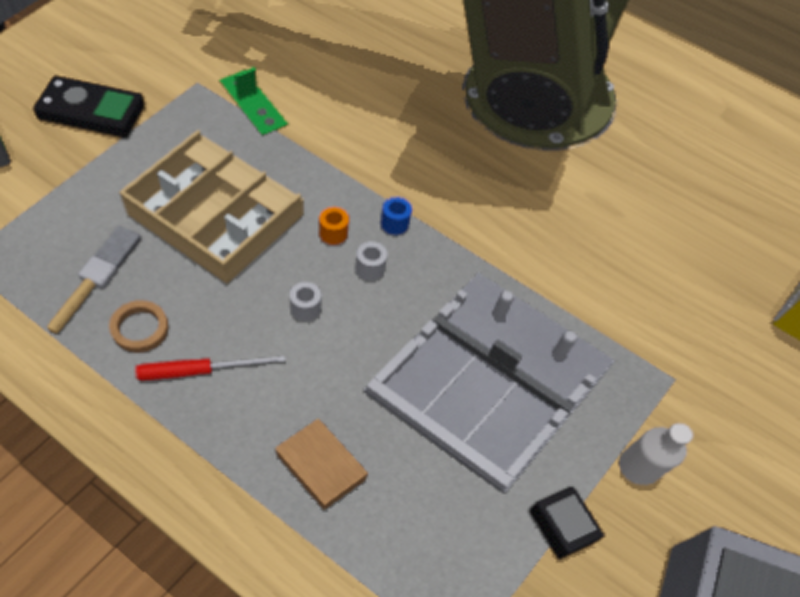

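There are two steel collars, at about scene pixels (306,213) and (272,235). The look-alikes are blue (318,188) and orange (287,194). Two aluminium plates sit in the outer bin compartments, at (205,173) and about (238,190), and the middle compartment is empty. The green plate at (243,116) is a decoy. Next I turn the tool and look from close up.

>>> send_rows(
  plan=[
    {"travel": [0,0,-20],"delta_rot": [0,0,-10],"fingers": -1},
    {"travel": [0,0,-20],"delta_rot": [0,0,-10],"fingers": -1},
    {"travel": [0,0,-20],"delta_rot": [0,0,-10],"fingers": -1},
    {"travel": [0,0,-20],"delta_rot": [0,0,-10],"fingers": -1},
    {"travel": [0,0,-20],"delta_rot": [0,0,-10],"fingers": -1},
    {"travel": [0,0,-20],"delta_rot": [0,0,-10],"fingers": -1},
    {"travel": [0,0,0],"delta_rot": [0,0,-10],"fingers": -1},
    {"travel": [0,0,0],"delta_rot": [0,0,0],"fingers": -1},
    {"travel": [0,0,0],"delta_rot": [0,0,0],"fingers": -1},
  ],
)

```text
clock: 2.22
eef_pos: [193.6, -514.7, 344.2]
eef_rot: [-3.141, -0.0, 1.578]
wrist_force: [0.8, -1.4, 0.5]
finger_gap: 93.9
```

```bash
python3 - <<'E'
from h import *
s=manip.read_state(); print(np.degrees(s['eef_rot']),s['eef_pos'],s['joints'])
c=shot('wrist'); print(np.array(c['tool_from_camera']),c['fov_y'],c['k1'])
E
```

```text
[-180.    -0.    90.4] [ 193.6 -514.7  344.2] [-1.3  0.2  1.3 -0.   1.6 -1.3]
[[   0.     1.     0.3   82.3]
 [   1.     0.    -0.    -0. ]
 [  -0.     0.3   -1.  -159.8]
 [   0.     0.     0.     1. ]] 63.50270467281333 -0.07874635676928386
```

>>> send_rows(
  plan=[
    {"travel": [40,50,0],"delta_rot": [0,0,0.4],"fingers": -1},
    {"travel": [40,50,0],"delta_rot": [0,0,0],"fingers": -1},
    {"travel": [50,50,0],"delta_rot": [0,0,0],"fingers": -1},
    {"travel": [50,50,0],"delta_rot": [0,0,0],"fingers": -1},
    {"travel": [50,50,0],"delta_rot": [0,0,0],"fingers": -1},
    {"travel": [50,50,20],"delta_rot": [0,0,0],"fingers": -1},
    {"travel": [50,35,30],"delta_rot": [0,0,0],"fingers": -1},
    {"travel": [0,0,0],"delta_rot": [0,0,0],"fingers": -1},
    {"travel": [0,0,0],"delta_rot": [0,0,0],"fingers": -1},
  ],
)

```text
clock: 3.4
eef_pos: [497.1, -214.4, 300.2]
eef_rot: [3.141, 0.0, 1.573]
wrist_force: [1.0, -0.1, 0.1]
finger_gap: 93.7
```

```bash
python3 - <<'E'
from h import *
s=manip.read_state(); print(np.degrees(s['eef_rot']),s['eef_pos'])
c=shot('wrist'); save(c,'w1.png'); np.savez('w1.npz',color=c['color'],z=c['z_map'],W=c['W'],fov_y=c['fov_y'],cx=c['cx'],cy=c['cy'],k1=c['k1'])
tips(c,'wrist',['bin','bin_ledge','collar1_mid','plate1_tab'])
P=cloud(c); z=P[...,2]
print('table z', np.nanmedian(z))
# plate tab tops ~69
for lo,hi,nm in [(66.5,75,'tabs'),(60,66.5,'rim')]:
    m=(z>lo)&(z<hi); n,l,st,ce=cv2.connectedComponentsWithStats(m.astype(np.uint8))
    for i in range(1,n):
        if st[i,4]>60:
            q=P[l==i]; r=cv2.minAreaRect(q[:,:2].astype(np.float32)); print(nm,st[i,4],np.median(q,0),r)
E
```

```text
[180.    0.   90.2] [ 497.1 -214.4  300.2]
bin 0.58 [ 540.  -223.2    0.6] [307. 178.]
bin 0.31 [ 766.5 -162.8    0.7] [473. 136.]
bin_ledge 0.83 [ 504.3 -228.3   41.1] [282. 188.]
collar1_mid 0.81 [454.7 -73.   25.2] [241.  59.]
collar1_mid 0.75 [381.5  -9.3  21.6] [179.   4.]
collar1_mid 0.24 [ 766.2 -161.7   -0. ] [472. 135.]
plate1_tab 0.89 [ 322.1 -361.2   38. ] [151. 280.]
plate1_tab 0.66 [ 561.3 -288.5   37.6] [324. 232.]
table z 0.8057921745991621
tabs 215 [ 561.4 -160.7   68.6] ((561.3438720703125, -159.8438262939453), (8.21839427947998, 34.11255645751953), 2.4880073070526123)
tabs 179 [ 563.9 -290.3   68.5] ((564.3153686523438, -291.52276611328125), (7.86199951171875, 36.21229934692383), 2.9203860759735107)
tabs 177 [ 683.1 -549.7   70.7] ((688.3394165039062, -550.2614135742188), (65.37002563476562, 27.226093292236328), 9.106095314025879)
rim 2262 [ 578.8 -192.3   65.4] ((546.012939453125, -210.75146484375), (165.67201232910156, 174.63211059570312), 0.7965937256813049)
rim 509 [ 535.6 -324.    65.1] ((531.8934936523438, -324.66290283203125), (6.370193004608154, 136.37059020996094), 89.90666198730469)
rim 162 [ 676.4 -550.3   63.2] ((684.2099609375, -551.9198608398438), (69.58395385742188, 31.263580322265625), 14.852436065673828)
```

View pics/w1.png

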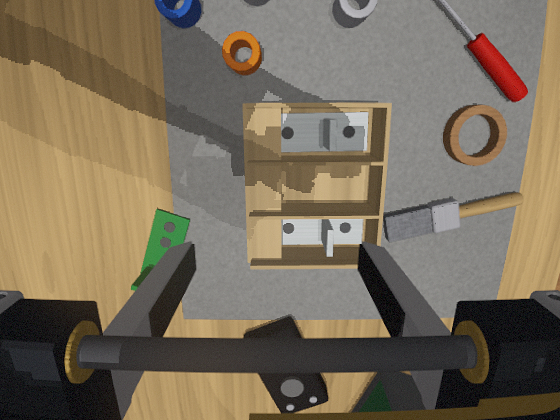

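The w1 picture shows aluminium plates in the top (325,135) and bottom (325,235) compartments, and the middle one is empty. The heights fit: tab tops read 68.5 against 69, and the rim reads 65.4 against 66. Next, the frame.

>>> send_rows(
  plan=[
    {"travel": [50,0,0],"delta_rot": [0,0,0.2],"fingers": -1},
    {"travel": [60,0,0],"delta_rot": [0,0,0],"fingers": -1},
    {"travel": [60,0,0],"delta_rot": [0,0,0],"fingers": -1},
    {"travel": [60,0,0],"delta_rot": [0,0,0],"fingers": -1},
    {"travel": [60,0,0],"delta_rot": [0,0,0],"fingers": -1},
    {"travel": [60,0,0],"delta_rot": [0,0,0],"fingers": -1},
    {"travel": [60,0,0],"delta_rot": [0,0,0],"fingers": -1},
    {"travel": [60,0,0],"delta_rot": [0,0,0],"fingers": -1},
    {"travel": [0,0,0],"delta_rot": [0,0,0],"fingers": -1},
    {"travel": [0,0,0],"delta_rot": [0,0,0],"fingers": -1},
  ],
)

```text
clock: 4.9
eef_pos: [497.0, 255.1, 299.9]
eef_rot: [3.142, 0.0, 1.571]
wrist_force: [0.4, -0.2, -0.4]
finger_gap: 94.1
```

```bash
python3 - <<'E'
from h import *
s=manip.read_state(); print(np.degrees(s['eef_rot']),s['eef_pos'])
c=shot('wrist'); save(c,'w2.png')
tips(c,'wrist',['frame','fence','notch_last','notch_mid','bar_tab','shaft1_top','shaft2_top','collar1_mid'])
P=cloud(c); z=P[...,2]
box=(abs(P[...,0]-512)<160)&(abs(P[...,1]-251)<140)
print('table', np.nanmedian(z[~box]))
for lo,hi,nm in [(73.5,82,'tops'),(45,55,'collar'),(33.5,39,'bar/rail'),(29,39,'fence')]:
    m=(z>lo)&(z<hi)
    if nm in('tops','bar/rail','fence'): m&=box
    else: m&=~box
    n,l,st,ce=cv2.connectedComponentsWithStats(m.astype(np.uint8))
    for i in range(1,n):
        if st[i,4]>40:
            q=P[l==i]; r=cv2.minAreaRect(q[:,:2].astype(np.float32)); print(nm,st[i,4],np.median(q,0),np.array(r[0]),np.array(r[1]),round(r[2],1),(q.min(0)+q.max(0))/2,ce[i])
# bin yaw
d=dict(np.load('w1.npz')); d['z_map']=d['z']; Q=cloud(d); zz=Q[...,2]
m=(zz>63.5)&(zz<66.8)&(abs(Q[...,0]-541)<100)&(abs(Q[...,1]+226)<115)
for a,b in [(m&(Q[...,0]>610),1),(m&(Q[...,0]<470),1)]:
    q=Q[a]; print('wall',len(q),q[:,0].mean(),q[:,1].min(),q[:,1].max(),np.degrees(np.arctan(np.polyfit(q[:,1],q[:,0],1))))
for y0 in (-326.5,-260,-194,-127):
    q=Q[m&(abs(Q[...,1]-y0)<14)&(Q[...,0]<605)&(Q[...,0]>505)]
    if len(q)>20: print('xwall',len(q),q[:,1].mean(),q[:,0].min(),q[:,0].max(),np.degrees(np.arctan(np.polyfit(q[:,0],q[:,1],1)[0])))
E
```

```text
[180.   0.  90.] [497.  255.1 299.9]
frame 0.7 [423.8 303.5  76.9] [211. 141.]
frame 0.6 [511.8 251.4   3.3] [287. 175.]
fence 0.93 [628.3 254.6  34.8] [379. 177.]
notch_last 0.81 [451.9 256.9  17.7] [242. 173.]
notch_last 0.32 [499.  255.9  58.6] [278. 180.]
notch_mid 0.96 [494.9 255.9  14.8] [274. 173.]
notch_mid 0.55 [ 762.  -162.7    1.5] [424. 405.]
bar_tab 0.81 [498.  252.1  58.4] [277. 183.]
shaft1_top 0.92 [422.  208.8  74.3] [214. 221.]
shaft2_top 0.79 [424.7 308.8  72.2] [212. 136.]
shaft2_top 0.73 [759.  165.3   1.4] [454. 233.]
collar1_mid 0.82 [471.3   6.2  23.3] [259. 336.]
collar1_mid 0.8 [455.8 -73.4  22.3] [251. 377.]
collar1_mid 0.52 [382.   -5.2  22.2] [202. 342.]
table -0.0009655114020574729
tops 148 [425.  305.9  75.3] [424.6 305.2] [14.7 15. ] 84.1 [424.4 305.3  75.6] [211.7 139.4]
tops 306 [496.9 256.1  77.6] [497.  255.5] [40.2  9.3] 89.8 [496.9 255.5  76.7] [275.9 182.7]
tops 131 [423.8 206.3  75.3] [423.5 206.3] [14.8 14.8] 89.3 [423.5 206.3  75.4] [215.  223.5]
collar 55 [497.  452.9  49.6] [497.6 454.3] [32.1  4.9] 0.4 [497.6 454.3  50. ] [276.1   2.4]
col
[... 2105 characters left out ...]
3.4] [260.  252.5]
fence 144 [514.6 150.6  35.3] [514.7 149.8] [12.  19.1] 89.7 [514.7 149.8  33.8] [289.2 252.6]
fence 471 [575.9 149.7  35.6] [576.5 148.7] [13.2 63. ] 89.0 [576.6 148.9  33.9] [334.1 253.3]
wall 746 623.5613424914791 -296.9265701915991 -123.31749666664018 [-0.9 89.9]
wall 98 466.2743600074017 -327.7435313735582 -124.75679581672573 [-0.2 89.9]
xwall 288 -324.812076020757 506.21804011351435 600.08283482172 0.18230000738169502
xwall 262 -258.4083070326961 505.6482889345452 604.9584823693423 0.29757994249839564
xwall 271 -192.21526372002847 505.1197105903859 604.933373444389 1.0086439502367748
xwall 354 -126.11860599891965 505.7193268253952 604.8518679408679 1.2104039348751268
```

View pics/w2.png

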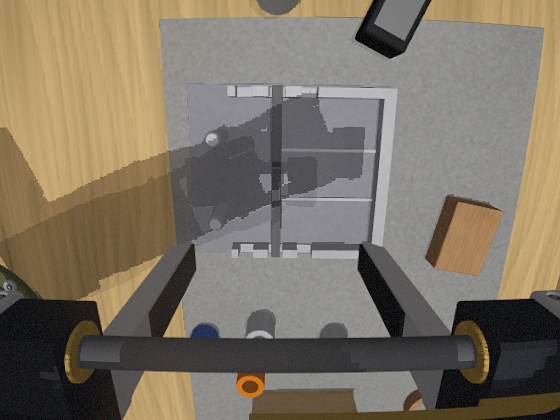

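The frame fits the given sizes: centre about (512.2, 254.5), yaw about -0.7°, bar tab at (497, 255.6) with its top at 77.6. The bar moves first.

>>> send_rows(
  plan=[
    {"travel": [0,0,50],"delta_rot": [0,0,0.7],"fingers": -0.3},
    {"travel": [0,0,60],"delta_rot": [0,0,0],"fingers": -0.3},
    {"travel": [0,0,50],"delta_rot": [0,0,0],"fingers": -0.3},
    {"travel": [0,0,40],"delta_rot": [0,0,0],"fingers": -0.3},
    {"travel": [0,0,20],"delta_rot": [0,0,0],"fingers": -0.3},
    {"travel": [0,0,18],"delta_rot": [0,0,0],"fingers": -0.3},
    {"travel": [0,0,0],"delta_rot": [0,0,0],"fingers": 1},
    {"travel": [0,0,0],"delta_rot": [0,0,0],"fingers": 1},
    {"travel": [0,0,0],"delta_rot": [0,0,0],"fingers": 1},
    {"travel": [0,0,0],"delta_rot": [0,0,0],"fingers": 1},
    {"travel": [0,0,0],"delta_rot": [0,0,0],"fingers": 1},
    {"travel": [0,0,0],"delta_rot": [0,0,0],"fingers": 1},
    {"travel": [0,0,0],"delta_rot": [0,0,0],"fingers": 1},
    {"travel": [0,0,0],"delta_rot": [0,0,0],"fingers": 1},
  ],
  grip_force=30,
)

```text
clock: 7.1
eef_pos: [496.9, 255.9, 62.0]
eef_rot: [3.141, -0.0, 1.559]
wrist_force: [-0.1, -0.3, 1.9]
finger_gap: 9.4
```

>>> send_rows(
  plan=[
    {"travel": [0,0,-8],"delta_rot": [0,0,0],"fingers": 1},
    {"travel": [0,0,-12],"delta_rot": [0,0,0],"fingers": 1},
    {"travel": [0,0,-12],"delta_rot": [0,0,0],"fingers": 1},
    {"travel": [0,-10,0],"delta_rot": [0,0,0],"fingers": 1},
    {"travel": [0,-15,0],"delta_rot": [0,0,0],"fingers": 1},
    {"travel": [0,-15.5,0],"delta_rot": [0,0,0],"fingers": 1},
    {"travel": [0,0,0],"delta_rot": [0,0,0],"fingers": 1},
    {"travel": [0,0,5],"delta_rot": [0,0,0],"fingers": 1},
    {"travel": [0,0,5],"delta_rot": [0,0,0],"fingers": 1},
    {"travel": [0,0,5],"delta_rot": [0,0,0],"fingers": 1},
    {"travel": [0,0,5],"delta_rot": [0,0,0],"fingers": 1},
    {"travel": [0,0,5],"delta_rot": [0,0,0],"fingers": 1},
    {"travel": [0,0,4],"delta_rot": [0,0,0],"fingers": 1},
    {"travel": [0,0,0],"delta_rot": [0,0,0],"fingers": 1},
  ],
)

```text
clock: 8.85
eef_pos: [456.2, 256.3, 64.6]
eef_rot: [-3.141, 0.0, 1.559]
wrist_force: [0.4, 0.3, -2.7]
finger_gap: 9.6
```

>>> send_rows(
  plan=[
    {"travel": [0,0,2],"delta_rot": [0,0,0],"fingers": 1},
    {"travel": [0,0,1],"delta_rot": [0,0,0],"fingers": 1},
    {"travel": [0,0,0],"delta_rot": [0,0,0],"fingers": 1},
    {"travel": [0,0,0],"delta_rot": [0,0,0],"fingers": 0.5},
    {"travel": [0,0,0],"delta_rot": [0,0,0],"fingers": 0.3},
    {"travel": [0,0,0],"delta_rot": [0,0,0],"fingers": 0.2},
    {"travel": [0,0,-30],"delta_rot": [0,0,0],"fingers": 0.2},
    {"travel": [0,0,-60],"delta_rot": [0,0,0],"fingers": 0.0},
    {"travel": [0,0,-60],"delta_rot": [0,0,0],"fingers": -0.3},
    {"travel": [-30,30,-60],"delta_rot": [0,0,0],"fingers": -1},
    {"travel": [-30,30,-28],"delta_rot": [0,0,0],"fingers": -1},
    {"travel": [0,0,0],"delta_rot": [0,0,0],"fingers": -1},
    {"travel": [0,0,0],"delta_rot": [0,0,0],"fingers": -1},
  ],
)

```text
clock: 10.48
eef_pos: [510.7, 200.3, 290.1]
eef_rot: [-3.14, 0.0, 1.559]
wrist_force: [-0.2, 0.4, -0.6]
finger_gap: 92.1
```

```bash
cat >> h.py <<'E'
def comps(P,lo,hi,m=True,n0=40):
    mm=(P[...,2]>lo)&(P[...,2]<hi)&m; n,l,st,ce=cv2.connectedComponentsWithStats(mm.astype(np.uint8))
    for i in range(1,n):
        if st[i,4]>n0:
            q=P[l==i]; r=cv2.minAreaRect(q[:,:2].astype(np.float32)); print(st[i,4],'z',np.median(q[:,2]).round(1),'c',np.array(r[0]),np.array(r[1]),round(r[2],1),ce[i].round())
E
python3 - <<'E'
from h import *
s=manip.read_state(); print(s['eef_pos'],s['eef_rot'])
c=shot('wrist'); save(c,'w3.png')
P=cloud(c); box=(abs(P[...,0]-512)<160)&(abs(P[...,1]-251)<140)
comps(P,73,82,box); comps(P,33.5,38,box); comps(P,45,54,~box)
E
```

```text
[510.7 200.3 290.1] [-3.1  0.   1.6]
192 z 75.1 c [425.  305.6] [16.4 15.1] 18.7 [194.  89.]
358 z 77.4 c [456.5 255.6] [38.7 10.4] 89.6 [226. 136.]
156 z 75.2 c [423.8 205.4] [15.4 15.8] 43.1 [199. 181.]
1537 z 35.5 c [456.7 255.4] [221.9  12.6] 89.2 [231. 124.]
86 z 35.7 c [442.5 359.8] [ 9.4 11.7] 4.1 [215.  41.]
187 z 35.7 c [477.2 359.3] [11.4 18.4] 88.0 [245.  41.]
195 z 35.6 c [517.4 358.8] [11.4 19.3] 89.8 [280.  41.]
2710 z 34.8 c [594.5 253.3] [221.7  96.3] 89.5 [359. 121.]
63 z 35.4 c [440.7 150.5] [11.4  8.8] 88.7 [222. 217.]
135 z 35.6 c [475.  150.2] [11.6 18.4] 89.4 [249. 217.]
139 z 35.7 c [515.5 149.7] [11.6 19.2] 89.2 [280. 217.]
534 z 49.2 c [472.   15.9] [43.5 43. ] 84.1 [250. 313.]
468 z 49.3 c [586.5  -5.7] [43.6 37.5] 0.3 [333. 326.]
421 z 49.1 c [381.8  -4.7] [43.5 36.5] 2.0 [186. 326.]
793 z 47.7 c [ 542.5 -143. ] [171.   44.8] 1.4 [286. 397.]
```

The bar is seated: beam top 35.5 against 36, tab top 77.4, x at notch_last (456.6). On to plate A, with a closer look on the way.

>>> send_rows(
  plan=[
    {"travel": [-50,10,0],"delta_rot": [0,0,-1.5],"fingers": -0.2},
    {"travel": [-60,10,0],"delta_rot": [0,0,0],"fingers": -0.2},
    {"travel": [-60,10,0],"delta_rot": [0,0,0],"fingers": -0.2},
    {"travel": [-60,10,10],"delta_rot": [0,0,0],"fingers": -0.2},
    {"travel": [-60,5,20],"delta_rot": [0,0,0],"fingers": -0.2},
    {"travel": [-50,0,20],"delta_rot": [0,0,0],"fingers": -0.2},
    {"travel": [0,0,0],"delta_rot": [0,0,0],"fingers": -0.2},
    {"travel": [0,0,0],"delta_rot": [0,0,0],"fingers": -0.2},
  ],
)

```text
clock: 11.52
eef_pos: [559.6, -137.4, 241.0]
eef_rot: [-3.141, -0.0, 1.586]
wrist_force: [-0.5, 0.1, 0.7]
finger_gap: 56.5
```

```bash
python3 - <<'E'
from h import *
s=manip.read_state(); print(s['eef_pos'],np.degrees(s['eef_rot']))
c=shot('wrist'); save(c,'w4.png')
P=cloud(c); box=(abs(P[...,0]-541)<95)&(abs(P[...,1]+226)<115)
print('tabs');comps(P,66.7,75,box); print('plate');comps(P,8.5,14,box); print('ledge');comps(P,44,49.5,box); print('rim'); comps(P,63,66.7,box)
m=box&(P[...,2]>63)&(P[...,2]<66.7)&(P[...,0]>612); q=P[m]; print(np.degrees(np.arctan(np.polyfit(q[:,1],q[:,0],1)[0])),q[:,0].mean(),q[:,1].mean())
E
```

```text
[ 559.6 -137.4  241. ] [-180.    -0.    90.9]
tabs
264 z 68.5 c [ 561.4 -159.2] [ 7.3 35.4] 0.8 [278. 215.]
186 z 68.5 c [ 564.  -290.9] [ 7.  36.1] 1.1 [278. 324.]
plate
3258 z 10.6 c [ 557.  -162.4] [119.3  44.2] 0.7 [273. 203.]
73 z 10.5 c [ 527.3 -190.7] [58.5  1.5] 0.6 [249. 225.]
77 z 11.3 c [ 594.7 -190.2] [54.5  1.1] 0.5 [305. 226.]
202 z 11.3 c [ 561.1 -253.3] [125.2   8.6] 0.6 [277. 274.]
696 z 10.4 c [ 528.5 -305.2] [61.7 23.2] 1.6 [251. 307.]
567 z 10.5 c [ 594.5 -304.3] [49.8 23.5] 0.1 [300. 307.]
105 z 11.4 c [ 597.3 -322.2] [53.5  9.8] 9.6 [303. 319.]
110 z 11.6 c [ 529.5 -322.7] [60.   2.2] 1.5 [253. 319.]
ledge
82 z 45.9 c [ 496.8 -124. ] [78.1  2.3] 1.9 [216. 176.]
60 z 48.0 c [ 597.5 -123.1] [59.6  0.6] 0.7 [311. 177.]
2176 z 46.5 c [ 497.4 -162.7] [83.4 63.2] 4.3 [204. 211.]
120 z 46.6 c [ 583.4 -190.2] [79.7  7.7] 5.7 [299. 236.]
271 z 46.6 c [ 462.2 -216.9] [42.8 19.1] 58.2 [192. 255.]
280 z 46.8 c [ 560.9 -254.6] [ 15.4 125.2] 85.3 [274. 288.]
644 z 46.6 c [ 519.  -298.2] [80.9 51.5] 0.6 [226. 323.]
112 z 46.7 c [ 596.6 -321.8] [54.1  4.3] 4.8 [305. 336.]
rim
1093 z 65.5 c [ 545.2 -156.3] [165.1  67.5] 0.0 [283. 190.]
131 z 65.3 c [ 480.7 -193.2] [36.1  4.9] 0.3 [200. 243.]
408 z 65.4 c [ 560.7 -192.2] [110.1   5.2] 0.3 [276. 243.]
610 z 65.3 c [ 563.2 -283.2] [129.8  61.2] 3.0 [291. 303.]
-0.5776996606237437 623.4715406946863 -200.00130039045584
```

View pics/w4.png

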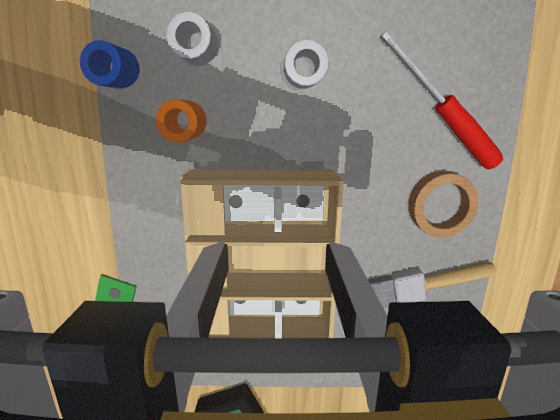

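The w4 close view shows bare-metal plates in the top (278,205) and bottom (278,310) compartments, with steel collars at (188,36) and (306,63). I grasp plate A at (561.4, -159.5).

>>> send_rows(
  plan=[
    {"travel": [-22,1.5,40],"delta_rot": [0,0,0],"fingers": 0.1},
    {"travel": [0,0,50],"delta_rot": [0,0,0],"fingers": 0.1},
    {"travel": [0,0,45],"delta_rot": [0,0,0],"fingers": 0.1},
    {"travel": [0,0,30],"delta_rot": [0,0,0],"fingers": 0.1},
    {"travel": [0,0,18],"delta_rot": [0,0,0],"fingers": 0.1},
    {"travel": [0,0,10],"delta_rot": [0,0,0],"fingers": 0.1},
    {"travel": [0,0,0],"delta_rot": [0,0,0],"fingers": 1},
    {"travel": [0,0,0],"delta_rot": [0,0,0],"fingers": 1},
    {"travel": [0,0,0],"delta_rot": [0,0,0],"fingers": 1},
    {"travel": [0,0,0],"delta_rot": [0,0,0],"fingers": 1},
    {"travel": [0,0,0],"delta_rot": [0,0,0],"fingers": 1},
    {"travel": [0,0,0],"delta_rot": [0,0,0],"fingers": 1},
  ],
  grip_force=40,
)

```text
clock: 13.08
eef_pos: [561.6, -160.7, 48.7]
eef_rot: [3.141, 0.0, 1.585]
wrist_force: [-2.0, -0.6, 6.2]
finger_gap: 7.8
```

>>> send_rows(
  plan=[
    {"travel": [0,-2.3,-6],"delta_rot": [-3.5,0,0],"fingers": 1},
    {"travel": [0,-2.5,-5.9],"delta_rot": [-3.5,0,0],"fingers": 1},
    {"travel": [0,-2.5,-5.9],"delta_rot": [-3.5,0,0],"fingers": 1},
    {"travel": [0,-2.5,-5.9],"delta_rot": [-3.5,0,0],"fingers": 1},
    {"travel": [0,-2.5,-5.9],"delta_rot": [-3.5,0,0],"fingers": 1},
    {"travel": [0,-2.5,-5.9],"delta_rot": [-3.5,0,0],"fingers": 1},
    {"travel": [0,-2.5,-5.9],"delta_rot": [-3.5,0,0],"fingers": 1},
    {"travel": [0,-2.5,-5.9],"delta_rot": [-3.5,0,0],"fingers": 1},
    {"travel": [0,0,0],"delta_rot": [0,0,0],"fingers": 1},
  ],
)

```text
clock: 14.2
eef_pos: [531.7, -160.9, 89.6]
eef_rot: [2.654, -0.0, 1.584]
wrist_force: [-0.0, -0.0, -1.1]
finger_gap: 7.6
```

>>> send_rows(
  plan=[
    {"travel": [0,10,0],"delta_rot": [0,0,0],"fingers": 1},
    {"travel": [0,12,0],"delta_rot": [0,0,0],"fingers": 1},
    {"travel": [0,12,0],"delta_rot": [0,0,0],"fingers": 1},
    {"travel": [0,12,0],"delta_rot": [0,0,0],"fingers": 1},
    {"travel": [0,12,0],"delta_rot": [0,0,0],"fingers": 1},
    {"travel": [0,7,-13],"delta_rot": [0,0,0],"fingers": 1},
    {"travel": [0,14,-26],"delta_rot": [0,0,0],"fingers": 1},
    {"travel": [0,14,-26],"delta_rot": [0,0,0],"fingers": 1},
    {"travel": [0,14,-26],"delta_rot": [0,0,0],"fingers": 1},
    {"travel": [0,9,-17],"delta_rot": [0,0,0],"fingers": 1},
    {"travel": [0,0,0],"delta_rot": [7,0,0],"fingers": 1},
    {"travel": [0,0,0],"delta_rot": [7,0,0],"fingers": 1},
    {"travel": [0,0,0],"delta_rot": [7,0,0],"fingers": 1},
    {"travel": [0,0,0],"delta_rot": [7,0,0],"fingers": 1},
    {"travel": [0,0,0],"delta_rot": [0,0,1.5],"fingers": 1},
  ],
)

```text
clock: 16.08
eef_pos: [584.6, -160.1, 239.6]
eef_rot: [3.141, 0.0, 1.558]
wrist_force: [-0.5, -0.8, -2.4]
finger_gap: 7.5
```

>>> send_rows(
  plan=[
    {"travel": [20,-1,0],"delta_rot": [0,0,0],"fingers": 1},
    {"travel": [40,-2,0],"delta_rot": [0,0,0],"fingers": 1},
    {"travel": [50,-3,0],"delta_rot": [0,0,0],"fingers": 1},
    {"travel": [50,-3,0],"delta_rot": [0,0,0],"fingers": 1},
    {"travel": [50,-3,0],"delta_rot": [0,0,0],"fingers": 1},
    {"travel": [50,-3,0],"delta_rot": [0,0,0],"fingers": 1},
    {"travel": [50,-3,0],"delta_rot": [0,0,0],"fingers": 1},
    {"travel": [50,-3,0],"delta_rot": [0,0,0],"fingers": 1},
    {"travel": [50,-2,0],"delta_rot": [0,0,0],"fingers": 1},
    {"travel": [40,-2,0],"delta_rot": [0,0,0],"fingers": 1},
    {"travel": [29,0,20],"delta_rot": [0,0,0],"fingers": 1},
    {"travel": [0,0,40],"delta_rot": [0,0,0],"fingers": 1},
    {"travel": [0,0,40],"delta_rot": [0,0,0],"fingers": 1},
    {"travel": [0,0,40],"delta_rot": [0,0,0],"fingers": 1},
    {"travel": [0,0,20],"delta_rot": [0,0,0],"fingers": 1},
    {"travel": [0,0,10],"delta_rot": [0,0,0],"fingers": 1},
    {"travel": [0,0,0],"delta_rot": [0,0,0],"fingers": 1},
  ],
)

```text
clock: 18.2
eef_pos: [564.9, 319.3, 70.3]
eef_rot: [3.141, -0.001, 1.559]
wrist_force: [0.3, -0.1, -0.8]
finger_gap: 7.5
```

>>> send_rows(
  plan=[
    {"travel": [0,0,6],"delta_rot": [0,0,0],"fingers": 1},
    {"travel": [0,0,5],"delta_rot": [0,0,0],"fingers": 1},
    {"travel": [0,0,3],"delta_rot": [0,0,0],"fingers": 1},
    {"travel": [0,0,1.3],"delta_rot": [0,0,0],"fingers": 1},
    {"travel": [0,0,0],"delta_rot": [0,0,0],"fingers": 1},
  ],
)

```text
clock: 18.82
eef_pos: [564.8, 319.1, 54.7]
eef_rot: [3.141, -0.0, 1.559]
wrist_force: [-3.5, -1.8, 3.8]
finger_gap: 7.7
```

>>> send_rows(
  plan=[
    {"travel": [0,0,0],"delta_rot": [0,0,0],"fingers": 0.6},
    {"travel": [0,0,0],"delta_rot": [0,0,0],"fingers": 0.4},
    {"travel": [0,0,0],"delta_rot": [0,0,0],"fingers": 0.3},
    {"travel": [0,0,0],"delta_rot": [0,0,0],"fingers": 0.3},
    {"travel": [0,0,-30],"delta_rot": [0,0,0],"fingers": 0.3},
    {"travel": [0,0,-50],"delta_rot": [0,0,0],"fingers": 0.1},
    {"travel": [0,0,-60],"delta_rot": [0,0,0],"fingers": 0},
    {"travel": [0,0,-60],"delta_rot": [0,0,0],"fingers": 0},
    {"travel": [0,0,0],"delta_rot": [0,0,0],"fingers": 0},
  ],
)

```text
clock: 19.95
eef_pos: [565.9, 319.7, 259.8]
eef_rot: [3.134, -0.004, 1.559]
wrist_force: [-0.3, 0.7, -1.0]
finger_gap: 46.9
```

```bash
python3 - <<'E'
from h import *
c=shot('wrist'); save(c,'w5.png')
P=cloud(c); box=(abs(P[...,0]-512)<160)&(abs(P[...,1]-254)<118)
print('tops');comps(P,70,82,box); print('plate'); comps(P,15.5,20,box,100);print('b'); comps(P,33.5,38,box,100)
E
```

```text
tops
236 z 74.6 c [565.2 320.6] [35.   6.4] 89.2 [274. 191.]
225 z 74.8 c [425.5 306.3] [16.9 18. ] 28.7 [144. 206.]
375 z 77.3 c [457.1 256.8] [39.  10.9] 88.7 [177. 249.]
197 z 74.9 c [425.1 206.2] [17.2 18.3] 45.1 [154. 289.]
plate
4362 z 16.7 c [545.1 320.7] [ 49.7 150.4] 89.2 [257. 180.]
124 z 17.5 c [582.3 154.8] [88.5  9.8] 5.2 [288. 301.]
b
1137 z 35.3 c [457.4 270.3] [192.3  12.6] 89.4 [184. 210.]
184 z 35.4 c [477.6 360.3] [11.6 18.9] 88.9 [196. 150.]
197 z 35.4 c [517.2 359.7] [11.4 20.3] 89.0 [231. 150.]
1464 z 34.7 c [595.  303.6] [121.6  95.9] 89.4 [312. 171.]
567 z 35.4 c [588.7 152.2] [86.6 23. ] 3.1 [294. 312.]
137 z 35.3 c [514.5 149.6] [13.9 18.6] 88.6 [237. 312.]
```

>>> send_rows(
  plan=[
    {"travel": [-50,0,0],"delta_rot": [0,0,-1.5],"fingers": 0.1},
    {"travel": [-60,0,0],"delta_rot": [0,0,0],"fingers": 0.1},
    {"travel": [-60,0,0],"delta_rot": [0,0,0],"fingers": 0.1},
    {"travel": [-60,0,0],"delta_rot": [0,0,0],"fingers": 0.1},
    {"travel": [-60,0,0],"delta_rot": [0,0,0],"fingers": 0.1},
    {"travel": [-60,0,0],"delta_rot": [0,0,0],"fingers": 0.1},
    {"travel": [-60,0,0],"delta_rot": [0,0,0],"fingers": 0.1},
    {"travel": [-60,0,0],"delta_rot": [0,0,0],"fingers": 0.1},
    {"travel": [-60,0,0],"delta_rot": [0,0,0],"fingers": 0.1},
    {"travel": [-50,0,0],"delta_rot": [0,0,0],"fingers": 0.1},
    {"travel": [-30,0,0],"delta_rot": [0,0,0],"fingers": 0.1},
    {"travel": [0,0,0],"delta_rot": [0,0,0],"fingers": 0.1},
    {"travel": [0,0,0],"delta_rot": [0,0,0],"fingers": 0.1},
  ],
)

```text
clock: 21.62
eef_pos: [572.1, -289.9, 253.2]
eef_rot: [-3.14, -0.001, 1.585]
wrist_force: [-0.5, 0.5, 0.2]
finger_gap: 42.0
```

Plate A lies flat in the +66 lane: top 16.7 against 17, middle at frame x of about 33. Next is plate B at (564.1, -291.2).

>>> send_rows(
  plan=[
    {"travel": [-1,-8,40],"delta_rot": [0,0,0],"fingers": 0.1},
    {"travel": [0,0,50],"delta_rot": [0,0,0],"fingers": 0.1},
    {"travel": [0,0,50],"delta_rot": [0,0,0],"fingers": 0.1},
    {"travel": [0,0,35],"delta_rot": [0,0,0],"fingers": 0.1},
    {"travel": [0,0,18],"delta_rot": [0,0,0],"fingers": 0.1},
    {"travel": [0,0,12],"delta_rot": [0,0,0],"fingers": 0.1},
    {"travel": [0,0,0],"delta_rot": [0,0,0],"fingers": 1},
    {"travel": [0,0,0],"delta_rot": [0,0,0],"fingers": 1},
    {"travel": [0,0,0],"delta_rot": [0,0,0],"fingers": 1},
    {"travel": [0,0,0],"delta_rot": [0,0,0],"fingers": 1},
    {"travel": [0,0,0],"delta_rot": [0,0,0],"fingers": 1},
    {"travel": [0,0,0],"delta_rot": [0,0,0],"fingers": 1},
  ],
)

```text
clock: 23.12
eef_pos: [564.4, -292.2, 49.9]
eef_rot: [3.141, 0.0, 1.585]
wrist_force: [-0.9, -0.0, 5.8]
finger_gap: 7.9
```

>>> send_rows(
  plan=[
    {"travel": [0,-3,-6],"delta_rot": [-3.5,0,0],"fingers": 1},
    {"travel": [0,-2.8,-5.9],"delta_rot": [-3.5,0,0],"fingers": 1},
    {"travel": [0,-2.7,-5.9],"delta_rot": [-3.5,0,0],"fingers": 1},
    {"travel": [0,-2.6,-5.9],"delta_rot": [-3.5,0,0],"fingers": 1},
    {"travel": [0,-2.5,-5.9],"delta_rot": [-3.5,0,0],"fingers": 1},
    {"travel": [0,-2.5,-5.9],"delta_rot": [-3.5,0,0],"fingers": 1},
    {"travel": [0,-2.5,-5.9],"delta_rot": [-3.5,0,0],"fingers": 1},
    {"travel": [0,-2.5,-5.9],"delta_rot": [-3.5,0,0],"fingers": 1},
    {"travel": [0,0,0],"delta_rot": [0,0,0],"fingers": 1},
  ],
)

```text
clock: 24.25
eef_pos: [533.1, -292.5, 90.6]
eef_rot: [2.654, -0.001, 1.584]
wrist_force: [-0.1, 0.1, -1.7]
finger_gap: 8.0
```

>>> send_rows(
  plan=[
    {"travel": [0,10,0],"delta_rot": [0,0,0],"fingers": 1},
    {"travel": [0,12,0],"delta_rot": [0,0,0],"fingers": 1},
    {"travel": [0,12,0],"delta_rot": [0,0,0],"fingers": 1},
    {"travel": [0,12,0],"delta_rot": [0,0,0],"fingers": 1},
    {"travel": [0,12,0],"delta_rot": [0,0,0],"fingers": 1},
    {"travel": [0,7,-13],"delta_rot": [0,0,0],"fingers": 1},
    {"travel": [0,14,-26],"delta_rot": [0,0,0],"fingers": 1},
    {"travel": [0,14,-26],"delta_rot": [0,0,0],"fingers": 1},
    {"travel": [0,14,-26],"delta_rot": [0,0,0],"fingers": 1},
    {"travel": [0,9,-17],"delta_rot": [0,0,0],"fingers": 1},
    {"travel": [0,0,0],"delta_rot": [7,0,0],"fingers": 1},
    {"travel": [0,0,0],"delta_rot": [7,0,0],"fingers": 1},
    {"travel": [0,0,0],"delta_rot": [7,0,0],"fingers": 1},
    {"travel": [0,0,0],"delta_rot": [7,0,0],"fingers": 1},
    {"travel": [0,0,0],"delta_rot": [0,0,1.5],"fingers": 1},
  ],
)

```text
clock: 26.12
eef_pos: [586.2, -291.5, 240.6]
eef_rot: [3.141, 0.0, 1.558]
wrist_force: [-1.3, 0.2, -2.1]
finger_gap: 8.2
```

>>> send_rows(
  plan=[
    {"travel": [20,-1,0],"delta_rot": [0,0,0],"fingers": 1},
    {"travel": [40,-2,0],"delta_rot": [0,0,0],"fingers": 1},
    {"travel": [50,-3,0],"delta_rot": [0,0,0],"fingers": 1},
    {"travel": [50,-3,0],"delta_rot": [0,0,0],"fingers": 1},
    {"travel": [50,-3,0],"delta_rot": [0,0,0],"fingers": 1},
    {"travel": [50,-4,0],"delta_rot": [0,0,0],"fingers": 1},
    {"travel": [50,-3,0],"delta_rot": [0,0,0],"fingers": 1},
    {"travel": [50,-3,0],"delta_rot": [0,0,0],"fingers": 1},
    {"travel": [50,-3,0],"delta_rot": [0,0,0],"fingers": 1},
    {"travel": [40,-3,0],"delta_rot": [0,0,0],"fingers": 1},
    {"travel": [29,0,20],"delta_rot": [0,0,0],"fingers": 1},
    {"travel": [0,0,40],"delta_rot": [0,0,0],"fingers": 1},
    {"travel": [0,0,40],"delta_rot": [0,0,0],"fingers": 1},
    {"travel": [0,0,40],"delta_rot": [0,0,0],"fingers": 1},
    {"travel": [0,0,20],"delta_rot": [0,0,0],"fingers": 1},
    {"travel": [0,0,10],"delta_rot": [0,0,0],"fingers": 1},
    {"travel": [0,0,0],"delta_rot": [0,0,0],"fingers": 1},
  ],
)

```text
clock: 28.25
eef_pos: [562.9, 187.7, 71.1]
eef_rot: [3.141, -0.001, 1.559]
wrist_force: [0.6, -0.3, -1.1]
finger_gap: 7.9
```

>>> send_rows(
  plan=[
    {"travel": [0,1,6],"delta_rot": [0,0,0],"fingers": 1},
    {"travel": [0,0,5],"delta_rot": [0,0,0],"fingers": 1},
    {"travel": [0,0,3],"delta_rot": [0,0,0],"fingers": 1},
    {"travel": [0,0,1],"delta_rot": [0,0,0],"fingers": 1},
    {"travel": [0,0,0],"delta_rot": [0,0,0],"fingers": 1},
  ],
)

```text
clock: 28.88
eef_pos: [564.3, 187.6, 55.9]
eef_rot: [3.142, -0.0, 1.559]
wrist_force: [-3.1, 0.8, 2.6]
finger_gap: 7.5
```

>>> send_rows(
  plan=[
    {"travel": [0,0,0],"delta_rot": [0,0,0],"fingers": 0.6},
    {"travel": [0,0,0],"delta_rot": [0,0,0],"fingers": 0.4},
    {"travel": [0,0,0],"delta_rot": [0,0,0],"fingers": 0.3},
    {"travel": [0,0,0],"delta_rot": [0,0,0],"fingers": 0.3},
    {"travel": [0,0,-30],"delta_rot": [0,0,0],"fingers": 0.3},
    {"travel": [0,0,-50],"delta_rot": [0,0,0],"fingers": 0.1},
    {"travel": [0,0,-60],"delta_rot": [0,0,0],"fingers": 0},
    {"travel": [0,0,-60],"delta_rot": [0,0,0],"fingers": 0},
    {"travel": [0,0,0],"delta_rot": [0,0,-10],"fingers": -0.4},
    {"travel": [0,0,0],"delta_rot": [0,0,-10],"fingers": -0.4},
    {"travel": [0,0,0],"delta_rot": [0,0,-10],"fingers": -0.4},
    {"travel": [0,0,0],"delta_rot": [0,0,-10],"fingers": -0.4},
    {"travel": [0,0,0],"delta_rot": [0,0,-10],"fingers": -0.4},
    {"travel": [0,0,0],"delta_rot": [0,0,-10],"fingers": -0.4},
    {"travel": [0,0,0],"delta_rot": [0,0,-10],"fingers": -0.4},
    {"travel": [0,0,0],"delta_rot": [0,0,-10],"fingers": -0.4},
    {"travel": [0,0,0],"delta_rot": [0,0,-10],"fingers": -0.4},
    {"travel": [0,0,0],"delta_rot": [0,0,0],"fingers": -0.4},
  ],
)

```text
clock: 31.12
eef_pos: [564.2, 187.6, 255.6]
eef_rot: [3.142, -0.0, 3.129]
wrist_force: [-0.5, 0.2, 0.5]
finger_gap: 66.1
```

>>> send_rows(
  plan=[
    {"travel": [-10,-40,0],"delta_rot": [0,0,0],"fingers": -0.4},
    {"travel": [-10,-50,0],"delta_rot": [0,0,0],"fingers": -0.4},
    {"travel": [-10,-50,0],"delta_rot": [0,0,0],"fingers": -0.4},
    {"travel": [-10,-40,0],"delta_rot": [0,0,0],"fingers": -0.4},
    {"travel": [0,0,0],"delta_rot": [0,0,0],"fingers": -0.4},
    {"travel": [0,0,0],"delta_rot": [0,0,0],"fingers": -0.4},
  ],
)

```text
clock: 31.88
eef_pos: [602.0, 7.6, 255.5]
eef_rot: [3.141, -0.0, 3.127]
wrist_force: [0.6, 0.5, 1.1]
finger_gap: 66.0
```

```bash
python3 - <<'E'
from h import *
s=manip.read_state(); print(s['eef_pos'],np.degrees(s['eef_rot']),s['joints'])
c=shot('wrist'); save(c,'w6.png')
P=cloud(c); r=(abs(P[...,0]-500)<150)&(P[...,1]<110)&(P[...,1]>-115)
comps(P,47,53,r,100); print('tops')
comps(P,70,82,(P[...,1]>120)&(P[...,1]<360)); print('plates'); comps(P,15.3,19,(P[...,1]>120),100)
E
```

```text
[602.    7.6 255.5] [180.   -0.  179.2] [-0.   0.4  1.3  0.   1.4 -1.6]
1033 z 49.4 c [456.8 -66.4] [43.2 42.6] 44.6 [200.  46.]
1019 z 49.4 c [472.5  15.3] [42.7 41.8] 89.1 [281.  60.]
825 z 49.6 c [587.1  -9.1] [41.8 42.6] 89.1 [260. 172.]
tops
273 z 74.7 c [425.8 203.9] [18.  14.3] 89.4 [480.   7.]
489 z 77.3 c [456.8 254.7] [42.  10.7] 89.6 [526.  44.]
260 z 74.5 c [563.9 188.2] [ 7.5 36.4] 0.0 [450. 153.]
81 z 74.1 c [564.8 307.4] [ 7.5 12.6] 0.9 [554. 154.]
plates
4701 z 16.7 c [544.1 188.1] [ 51.5 148.7] 89.3 [429. 125.]
4190 z 16.7 c [545.2 319.6] [ 52.3 149. ] 89.4 [532. 128.]
134 z 16.0 c [494.4 148.7] [13.4 20.4] 87.1 [399.  85.]
132 z 16.1 c [530.3 148.9] [12.8 31.5] 88.7 [396. 121.]
```

View pics/w6.png

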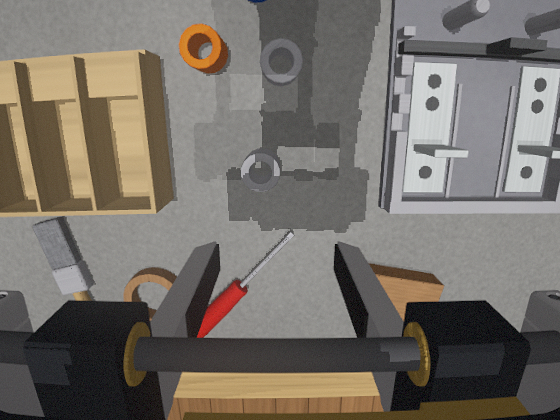

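w6 shows both plates flat in the outer lanes and the bin empty. The steel collars are at pixels (260,172) → (587,-9) and (281,60) → (472,15), and the orange one is at (200,46). I take the first collar.

>>> send_rows(
  plan=[
    {"travel": [15,-16.5,40],"delta_rot": [0,0,0],"fingers": -0.4},
    {"travel": [0,0,50],"delta_rot": [0,0,0],"fingers": -0.4},
    {"travel": [0,0,50],"delta_rot": [0,0,0],"fingers": -0.4},
    {"travel": [0,0,45],"delta_rot": [0,0,0],"fingers": -0.4},
    {"travel": [0,0,25],"delta_rot": [0,0,0],"fingers": -0.4},
    {"travel": [0,0,13],"delta_rot": [0,0,0],"fingers": -0.4},
    {"travel": [0,0,0],"delta_rot": [0,0,0],"fingers": -0.2},
    {"travel": [0,0,0],"delta_rot": [0,0,0],"fingers": 0},
    {"travel": [0,0,0],"delta_rot": [0,0,0],"fingers": 0.3},
    {"travel": [0,0,0],"delta_rot": [0,0,0],"fingers": 0.3},
    {"travel": [0,0,0],"delta_rot": [0,0,0],"fingers": 0.3},
  ],
  grip_force=30,
)

```text
clock: 33.3
eef_pos: [587.5, -9.1, 33.9]
eef_rot: [3.142, 0.002, 3.13]
wrist_force: [-1.4, 1.2, 7.2]
finger_gap: 43.4
```

>>> send_rows(
  plan=[
    {"travel": [0,0,-20],"delta_rot": [0,0,0],"fingers": 0.3},
    {"travel": [0,0,-50],"delta_rot": [0,0,0],"fingers": 0.3},
    {"travel": [0,0,-50],"delta_rot": [0,0,0],"fingers": 0.3},
    {"travel": [10,25,-20],"delta_rot": [0,0,0],"fingers": 0.3},
    {"travel": [18,45,0],"delta_rot": [0,0,0],"fingers": 0.3},
    {"travel": [18,45,0],"delta_rot": [0,0,0],"fingers": 0.3},
    {"travel": [18,45,0],"delta_rot": [0,0,0],"fingers": 0.3},
    {"travel": [18,40,0],"delta_rot": [0,0,0],"fingers": 0.3},
    {"travel": [8,15,0],"delta_rot": [0,0,0],"fingers": 0.3},
    {"travel": [0,0,0],"delta_rot": [0,0,0],"fingers": 0.3},
    {"travel": [0,0,0],"delta_rot": [0,0,0],"fingers": 0.3},
  ],
)

```text
clock: 34.67
eef_pos: [500.0, 205.9, 172.9]
eef_rot: [-3.141, 0.0, 3.129]
wrist_force: [0.2, -0.7, -1.6]
finger_gap: 44.0
```

```bash
python3 - <<'E'
from h import *
s=manip.read_state(); e=s['eef_pos']; print(e,np.degrees(s['eef_rot']))
c=shot('wrist'); save(c,'w7.png')
P=cloud(c)
print('shafts');comps(P,73.5,77.5,abs(P[...,0]-424)<20,30)
top=e[2]+16
near=(abs(P[...,0]-e[0])<40)&(abs(P[...,1]-e[1])<23)
print('held'); comps(P,top-4,top+3,near,100)
m=near&(abs(P[...,2]-top)<3.5); q=P[m]
print(q.min(0),q.max(0))
# circle fit by outer contour in world plane
hull=cv2.convexHull(q[:,:2].astype(np.float32)); print(cv2.minEnclosingCircle(hull))
E
```

```text
[500.  205.9 172.9] [-180.     0.   179.3]
shafts
348 z 75.4 c [423.3 205.2] [15.3 15.1] 33.3 [273. 116.]
341 z 75.5 c [424.6 304.8] [15.  15.5] 22.7 [406. 117.]
held
4296 z 188.5 c [498.9 206.3] [44.4 43.9] 42.0 [276. 281.]
[477.2 182.9 185.4] [520.8 228.8 192.4]
((499.4318542480469, 205.84255981445312), 24.662761688232422)
```

View pics/w7.png

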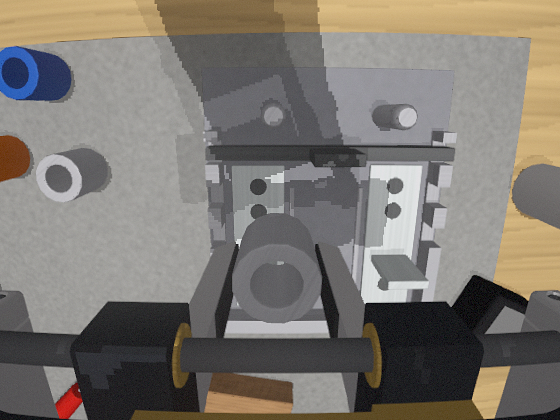

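The collar sits 1.0 mm to -x of the TCP, and shaft 1 is at (423.4, 205.3). I move over it and lower.

>>> send_rows(
  plan=[
    {"travel": [25,-0.5,0],"delta_rot": [0,0,0],"fingers": 0.3},
    {"travel": [30,-0.5,0],"delta_rot": [0,0,0],"fingers": 0.3},
    {"travel": [20.6,-0.5,0],"delta_rot": [0,0,0],"fingers": 0.3},
    {"travel": [0,0,20],"delta_rot": [0,0,0],"fingers": 0.3},
    {"travel": [0,0,25],"delta_rot": [0,0,0],"fingers": 0.3},
    {"travel": [0,0,10],"delta_rot": [0,0,0],"fingers": 0.3},
    {"travel": [0,0,4],"delta_rot": [0,0,0],"fingers": 0.3},
    {"travel": [0,0,4],"delta_rot": [0,0,0],"fingers": 0.3},
    {"travel": [0,0,4],"delta_rot": [0,0,0],"fingers": 0.3},
    {"travel": [0,0,4],"delta_rot": [0,0,0],"fingers": 0.3},
    {"travel": [0,0,4],"delta_rot": [0,0,0],"fingers": 0.3},
    {"travel": [0,0,0],"delta_rot": [0,0,0],"fingers": 0.3},
  ],
)

```text
clock: 36.22
eef_pos: [423.7, 206.3, 97.3]
eef_rot: [-3.141, -0.0, 3.13]
wrist_force: [-0.3, -0.2, -1.5]
finger_gap: 43.9
```

>>> send_rows(
  plan=[
    {"travel": [-0.5,-0.7,5],"delta_rot": [0,0,0],"fingers": 0.3},
    {"travel": [0,0,8],"delta_rot": [0,0,0],"fingers": 0.3},
    {"travel": [0,0,8],"delta_rot": [0,0,0],"fingers": 0.3},
    {"travel": [0,0,8],"delta_rot": [0,0,0],"fingers": 0.3},
    {"travel": [0,0,8],"delta_rot": [0,0,0],"fingers": 0.3},
    {"travel": [0,0,7],"delta_rot": [0,0,0],"fingers": 0.3},
    {"travel": [0,0,4],"delta_rot": [0,0,0],"fingers": 0.3},
    {"travel": [0,0,2.5],"delta_rot": [0,0,0],"fingers": 0.3},
    {"travel": [0,0,0],"delta_rot": [0,0,0],"fingers": 0.3},
  ],
)

```text
clock: 37.35
eef_pos: [424.4, 205.6, 47.1]
eef_rot: [-3.142, -0.0, 3.13]
wrist_force: [-0.9, -0.6, -1.1]
finger_gap: 42.9
```

>>> send_rows(
  plan=[
    {"travel": [0,0,1.2],"delta_rot": [0,0,0],"fingers": 0.3},
    {"travel": [0,0,0],"delta_rot": [0,0,0],"fingers": -0.1},
    {"travel": [0,0,0],"delta_rot": [0,0,0],"fingers": -0.3},
    {"travel": [0,0,0],"delta_rot": [0,0,0],"fingers": -0.3},
    {"travel": [0,0,-20],"delta_rot": [0,0,0],"fingers": -0.3},
    {"travel": [0,0,-50],"delta_rot": [0,0,0],"fingers": -0.3},
    {"travel": [0,0,-60],"delta_rot": [0,0,0],"fingers": -0.4},
    {"travel": [-20,-20,-50],"delta_rot": [0,0,0],"fingers": -0.4},
    {"travel": [-40,-50,0],"delta_rot": [0,0,0],"fingers": -0.4},
    {"travel": [-40,-50,0],"delta_rot": [0,0,0],"fingers": -0.4},
    {"travel": [-30,-50,0],"delta_rot": [0,0,0],"fingers": -0.4},
    {"travel": [-10,-20,0],"delta_rot": [0,0,0],"fingers": -0.4},
    {"travel": [0,0,0],"delta_rot": [0,0,0],"fingers": -0.4},
    {"travel": [0,0,0],"delta_rot": [0,0,0],"fingers": -0.4},
  ],
)

```text
clock: 39.1
eef_pos: [559.7, 17.5, 226.0]
eef_rot: [3.141, -0.0, 3.131]
wrist_force: [-0.3, -0.0, 0.1]
finger_gap: 65.7
```

```bash
python3 - <<'E'
from h import *
s=manip.read_state(); print(s['eef_pos'],np.degrees(s['eef_rot']))
c=shot('wrist'); save(c,'w8.png')
P=cloud(c); r=(abs(P[...,0]-500)<150)&(P[...,1]<120)&(P[...,1]>-115)
comps(P,47,53,r,100); print('coll'); comps(P,58,64,(abs(P[...,0]-424)<40)&(P[...,1]>120)); print('tops'); comps(P,70,80,P[...,1]>120)
E
```

```text
[559.7  17.5 226. ] [180.   -0.  179.4]
668 z 49.3 c [392.5  -9.4] [42.6 23.7] 89.5 [243.  14.]
1143 z 49.4 c [456.5 -66.5] [43.  42.7] 70.3 [186.  87.]
1112 z 49.4 c [472.2  14.8] [43.2 41.8] 89.6 [272. 102.]
coll
1234 z 61.4 c [424. 206.] [42.9 43.7] 18.4 [477.  50.]
42 z 61.0 c [456.5 235.9] [2.  9.2] 89.1 [505.  87.]
tops
367 z 74.8 c [423.8 203.5] [19.6 17.9] 6.6 [484.  47.]
508 z 77.4 c [456.7 255.4] [41.4 10.5] 89.6 [533.  87.]
329 z 74.5 c [563.8 188. ] [36.9  7.8] 90.0 [450. 200.]
49 z 73.3 c [565.8 303.5] [9.1 5.7] 20.6 [557. 200.]
```

View pics/w8.png

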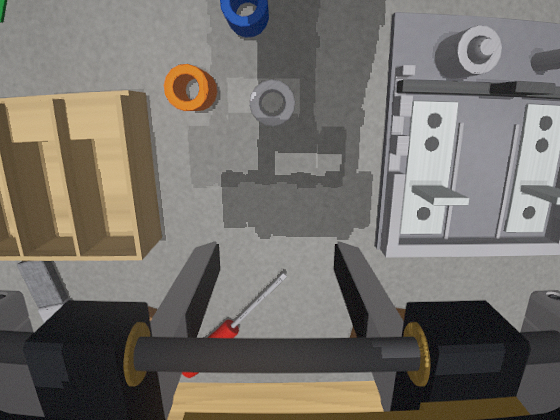

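Collar 1 is seated on shaft 1 at pixel (477,50): top 61.4 against 62. The second steel collar, at (272,102), has not moved; I grasp it at (472, 15).

>>> send_rows(
  plan=[
    {"travel": [30,-3.5,0],"delta_rot": [0,0,0],"fingers": -0.4},
    {"travel": [40,0,0],"delta_rot": [0,0,0],"fingers": -0.4},
    {"travel": [18,0,30],"delta_rot": [0,0,0],"fingers": -0.4},
    {"travel": [0,0,50],"delta_rot": [0,0,0],"fingers": -0.4},
    {"travel": [0,0,50],"delta_rot": [0,0,0],"fingers": -0.4},
    {"travel": [0,0,40],"delta_rot": [0,0,0],"fingers": -0.4},
    {"travel": [0,0,22],"delta_rot": [0,0,0],"fingers": -0.4},
    {"travel": [0,0,0],"delta_rot": [0,0,0],"fingers": -0.2},
    {"travel": [0,0,0],"delta_rot": [0,0,0],"fingers": 0},
    {"travel": [0,0,0],"delta_rot": [0,0,0],"fingers": 0.3},
    {"travel": [0,0,0],"delta_rot": [0,0,0],"fingers": 0.3},
    {"travel": [0,0,0],"delta_rot": [0,0,0],"fingers": 0.3},
  ],
)

```text
clock: 40.65
eef_pos: [472.8, 14.1, 35.1]
eef_rot: [3.141, 0.002, 3.13]
wrist_force: [-3.0, 3.4, 8.8]
finger_gap: 43.0
```

>>> send_rows(
  plan=[
    {"travel": [0,0,-20],"delta_rot": [0,0,0],"fingers": 0.3},
    {"travel": [0,0,-50],"delta_rot": [0,0,0],"fingers": 0.3},
    {"travel": [0,0,-50],"delta_rot": [0,0,0],"fingers": 0.3},
    {"travel": [-3,25,-20],"delta_rot": [0,0,0],"fingers": 0.3},
    {"travel": [-4,45,0],"delta_rot": [0,0,0],"fingers": 0.3},
    {"travel": [-4,50,0],"delta_rot": [0,0,0],"fingers": 0.3},
    {"travel": [-4,50,0],"delta_rot": [0,0,0],"fingers": 0.3},
    {"travel": [-4,50,0],"delta_rot": [0,0,0],"fingers": 0.3},
    {"travel": [-4,45,0],"delta_rot": [0,0,0],"fingers": 0.3},
    {"travel": [-4,25,0],"delta_rot": [0,0,0],"fingers": 0.3},
    {"travel": [0,0,0],"delta_rot": [0,0,0],"fingers": 0.3},
    {"travel": [0,0,0],"delta_rot": [0,0,0],"fingers": 0.3},
  ],
)

```text
clock: 42.15
eef_pos: [502.5, 302.9, 174.1]
eef_rot: [-3.141, -0.0, 3.129]
wrist_force: [0.1, -0.0, -1.5]
finger_gap: 42.8
```

```bash
python3 - <<'E'
from h import *
s=manip.read_state(); e=s['eef_pos']; print(e,np.degrees(s['eef_rot']))
c=shot('wrist'); P=cloud(c)
print('shafts');comps(P,73.5,77.5,abs(P[...,0]-424)<20,30)
top=e[2]+15
q=P[(abs(P[...,0]-e[0])<40)&(abs(P[...,1]-e[1])<18)&(abs(P[...,2]-top)<3.5)]
print(len(q),q.min(0),q.max(0),(q.min(0)+q.max(0))/2)
E
```

```text
[502.5 302.9 174.1] [-180.    -0.   179.3]
shafts
357 z 75.4 c [424.3 305.5] [14.9 15.8] 21.6 [277. 114.]
332 z 75.5 c [422.9 206.4] [15.4 14.6] 0.8 [144. 115.]
3559 [479.6 284.9 185.6] [523.2 320.9 190.6] [501.4 302.9 188.1]
```

>>> send_rows(
  plan=[
    {"travel": [25,0.5,0],"delta_rot": [0,0,0],"fingers": 0.3},
    {"travel": [30,0.5,0],"delta_rot": [0,0,0],"fingers": 0.3},
    {"travel": [22,0.2,0],"delta_rot": [0,0,0],"fingers": 0.3},
    {"travel": [0,0,20],"delta_rot": [0,0,0],"fingers": 0.3},
    {"travel": [0,0,25],"delta_rot": [0,0,0],"fingers": 0.3},
    {"travel": [0,0,10],"delta_rot": [0,0,0],"fingers": 0.3},
    {"travel": [0,0,4],"delta_rot": [0,0,0],"fingers": 0.3},
    {"travel": [0,0,4],"delta_rot": [0,0,0],"fingers": 0.3},
    {"travel": [0,0,4],"delta_rot": [0,0,0],"fingers": 0.3},
    {"travel": [0,0,4],"delta_rot": [0,0,0],"fingers": 0.3},
    {"travel": [0,0,4],"delta_rot": [0,0,0],"fingers": 0.3},
    {"travel": [0,0,0],"delta_rot": [0,0,0],"fingers": 0.3},
  ],
)

```text
clock: 43.7
eef_pos: [425.5, 305.6, 98.6]
eef_rot: [-3.141, -0.0, 3.13]
wrist_force: [-0.3, 0.3, -0.7]
finger_gap: 42.8
```

>>> send_rows(
  plan=[
    {"travel": [0,0,5],"delta_rot": [0,0,0],"fingers": 0.3},
    {"travel": [0,0,8],"delta_rot": [0,0,0],"fingers": 0.3},
    {"travel": [0,0,8],"delta_rot": [0,0,0],"fingers": 0.3},
    {"travel": [0,0,8],"delta_rot": [0,0,0],"fingers": 0.3},
    {"travel": [0,0,8],"delta_rot": [0,0,0],"fingers": 0.3},
    {"travel": [0,0,7],"delta_rot": [0,0,0],"fingers": 0.3},
    {"travel": [0,0,4],"delta_rot": [0,0,0],"fingers": 0.3},
    {"travel": [0,0,3],"delta_rot": [0,0,0],"fingers": 0.3},
    {"travel": [0,0,0],"delta_rot": [0,0,0],"fingers": 0.3},
  ],
)

```text
clock: 44.82
eef_pos: [425.6, 305.7, 47.8]
eef_rot: [-3.142, -0.0, 3.13]
wrist_force: [-0.3, 0.2, -1.5]
finger_gap: 42.7
```

Then release, rise, and go to a checking pose.

>>> send_rows(
  plan=[
    {"travel": [0,0,0.8],"delta_rot": [0,0,0],"fingers": 0.3},
    {"travel": [0,0,0],"delta_rot": [0,0,0],"fingers": -0.1},
    {"travel": [0,0,0],"delta_rot": [0,0,0],"fingers": -0.3},
    {"travel": [0,0,0],"delta_rot": [0,0,0],"fingers": -0.3},
    {"travel": [0,0,-20],"delta_rot": [0,0,0],"fingers": -0.3},
    {"travel": [0,0,-50],"delta_rot": [0,0,0],"fingers": -0.3},
    {"travel": [0,0,-60],"delta_rot": [0,0,0],"fingers": -0.4},
    {"travel": [-30,-15,-60],"delta_rot": [0,0,0],"fingers": -0.4},
    {"travel": [-40,-20,-40],"delta_rot": [0,0,0],"fingers": -0.4},
    {"travel": [-40,-20,0],"delta_rot": [0,0,0],"fingers": -0.4},
    {"travel": [-20,0,0],"delta_rot": [0,0,0],"fingers": -0.4},
    {"travel": [0,0,0],"delta_rot": [0,0,0],"fingers": -0.4},
    {"travel": [0,0,0],"delta_rot": [0,0,0],"fingers": -0.4},
  ],
)

```text
clock: 46.45
eef_pos: [551.5, 250.8, 271.6]
eef_rot: [-3.142, -0.0, 3.13]
wrist_force: [0.7, 0.4, 0.9]
finger_gap: 65.8
```

```bash
python3 - <<'E'
from h import *
c=shot('wrist'); save(c,'w9.png')
P=cloud(c); b=(P[...,1]>120)&(P[...,1]<390)&(P[...,0]<660)
print('coll'); comps(P,58,64.5,b,100); print('tops'); comps(P,70,80,b); print('plates'); comps(P,15.3,19,b,300); print('bar'); comps(P,33.5,38,b,100)
d=shot('scene'); save(d,'scene9.png'); tips(d,'scene',['collar1_mid','plate1_tab'])
E
```

```text
coll
976 z 61.4 c [424.1 206.9] [42.4 41.5] 89.5 [231.  64.]
1024 z 61.4 c [425.5 306.3] [43.5 42.7] 86.1 [328.  64.]
tops
295 z 74.8 c [423.8 205.9] [18.2 18.2] 88.7 [229.  62.]
293 z 74.9 c [425.3 305.1] [18.3 18.6] 49.7 [328.  62.]
427 z 77.5 c [457.1 256. ] [39.2  9.6] 89.4 [279.  96.]
269 z 74.5 c [564.4 188.3] [36.5  8.4] 89.1 [219. 199.]
261 z 74.5 c [565.  320.1] [35.7  8.3] 89.2 [339. 199.]
plates
4034 z 16.7 c [544.7 188.5] [ 50.6 150.1] 89.5 [226. 166.]
4017 z 16.8 c [545.5 320.6] [ 50.4 148.7] 89.3 [331. 165.]
bar
103 z 35.5 c [443.  359.5] [ 8.7 12.7] 0.7 [372.  84.]
1696 z 35.5 c [456.6 255.5] [222.2  11.7] 89.4 [278.  97.]
207 z 35.5 c [474.6 149.8] [12.4 20.3] 89.6 [186. 115.]
201 z 35.6 c [477.5 359.8] [12.8 19.3] 88.8 [370. 116.]
166 z 35.4 c [514.6 149.9] [12.8 18.7] 90.0 [189. 150.]
173 z 35.6 c [517.4 358.9] [17.8 12.6] 0.4 [368. 150.]
2350 z 34.9 c [594.1 252.9] [222.7  96.3] 89.4 [277. 225.]
collar1_mid 0.85 [458.3 -65.2  25. ] [287. 195.]
collar1_mid 0.61 [380.6  -9.   25.9] [318. 189.]
plate1_tab 0.69 [ 319.1 -366.    32.5] [242. 115.]
plate1_tab 0.61 [563.5 184.5  44.8] [335. 270.]
```

View pics/w9.png

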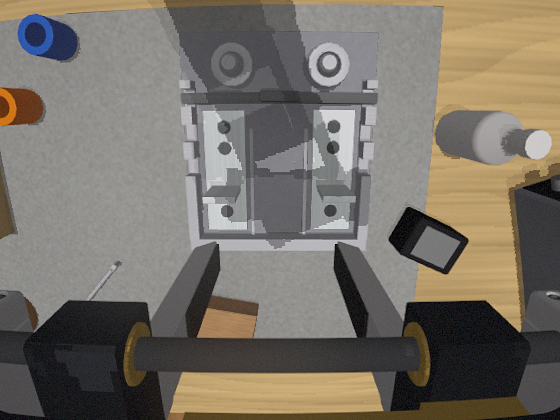

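View pics/scene9.png

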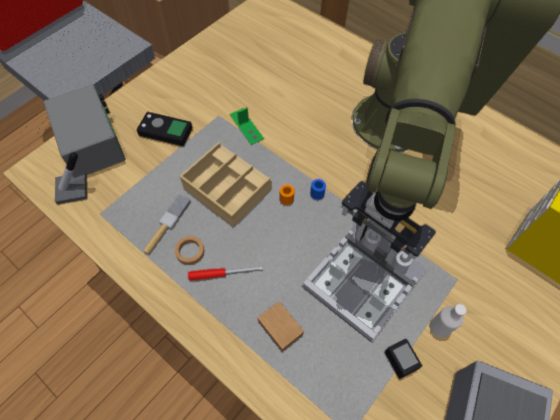

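The last two pictures agree. In w9 the collars are on the shafts at (231,64) and (328,64), the bar is in the last notches, and both plates lie flat in the outer lanes. In the scene view the bin is empty and the look-alikes and bystanders have not moved. I hand the job in.

```bash
python3 -c "
from cell import manip
print(manip.sign_off())"
```

```text
the job is handed in; nothing more can be done
None
```

The loading frame is ready and the job was handed in at about 46 s of the 210 s allowed, with the gripper open and well above everything.

- **Bar:** I lifted it from the middle notches and dropped it into the last pair. Its top reads 35.5 mm above the table (36 nominal).
- **Plates:** Only two aluminium plates were present. I tilted each about 28° out of the bin and laid them in the two outer lanes, with their tabs towards the fence. Their tops read 16.7 and 16.8 mm (17 nominal).
- **Collars:** Both steel collars are right down on the base, over the two shafts. Their tops read 61.4 mm (62 nominal). I saw neither collar knocked aside.
- **Other things:** The blue and orange collars, the green plate and the bench items look undisturbed in the last pictures.

No check failed. All heights came out 0.2 to 0.6 mm below nominal, which is within the roughly 2 mm camera calibration.

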